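# Change the press die stored behind the punches

## Robot

A 6-joint arm with a two-finger parallel gripper is mounted at the origin on the work surface. World frame = base frame: x ahead of the robot, y to its left, z up, the work surface at z = 0. Lengths are in m, angles in degrees, forces in N, time in s.
With the tool pointing down it reaches from about 0.375 to 0.9 m from the base axis. Payload 3.1 kg.
Tool frame: the origin (TCP) lies at the very end of the fingers, on their centre line; the grasp point (between the pads) lies 19 mm behind it; y points along the fingers, z is the direction in which the jaws open and shut, and the axes are right-handed (so a half turn about y gives the same grasp; the last joint's range is limited). The gripper opens to 85 mm and grips with 20 to 120 N. Pads are 22 mm wide; open, the fingers measure 114 mm over their backs; the gripper's body (76 mm by 85 mm) begins 54 mm behind the grasp point. The pads swing forward as they close: fully open they stand 13 mm farther back than shut.
Start: joints at [-77.034, 30.224, 82.088, -0, 67.689, -10.227], TCP at [0.246, -0.574, 0.231] pointing down, gripper open.
Joint ranges: [-176.69, 176.69], [-43.24, 126.21], [12.49, 139.97], [-82, 262], [0, 151.66], [-163.58, 163.58]. Speed limits (degrees/s): [159.86, 159.86, 180, 180, 180, 180].

## Interface

Orientations are given as [roll, pitch, yaw] about the fixed x, y, z axes, in that order (R = Rz(yaw) Ry(pitch) Rx(roll)).
In Python, from station import ctrl gives the robot as it stands.
- The arm moves only by the shell command python3 -m creep 'ROWS' [OPENING] [FORCE]. ROWS is text: rows parted by semicolons, each of 4 numbers parted by spaces: the shift along the world's x, y, z scaled (see below), then the turn about the world's z scaled (see below). A call has 1 to 5 rows; each row is the pose to reach, as a shift and turn from the pose commanded when the call began, turning the shorter way round; what a row does not reach only later rows make up. The controller multiplies each number of a shift by 150 mm and each number of a turn by 180 degrees. A row lasts 1/10 s, in which the tool goes at most 50 mm and 8.59 degrees, less where a joint would pass 70% of its speed; a pose out of reach is approached as far as the arm can. A call with a number of a shift or a turn outside -1 to 1 is refused whole. A call with a gripper value outside its range is refused whole. OPENING is the closure, from 0 (fully open) to 1 (shut), set as the call begins (- or left out, the last holds). The fingers move at their own pace and stop on an object; FORCE is the grip in N (left out, the last holds). Time passes only in rows, so rows that repeat a pose let the fingers close. It gives the time, the measured TCP pose, the force and the opening at its end, in the units of the state.
- ctrl.read_state(): the state, without advancing time (a new reading comes with each control period).
- ctrl.camera(name): name is "side" or "top" or "wrist"; returns a dict with "pixels" (420x560x3 uint8, blue, green, red), "fovy" (degrees; the focal length in pixels is half the picture's height over the tangent of half this angle, whatever the lens; pixels are square), "cx", "cy" (the principal point, pixels), "rvec" (rotation vector, rad) and "tvec" (3), from world to camera coordinates, as OpenCV has them. Camera axes: x right, y down, z forward; pixel columns grow to the right and rows downward; lengths in m; the calibration is good to about 2 mm. A picture is of the moment at which its call begins. There is no depth.
- ctrl.hand_in(): hands the job in, once; it reports no verdict.
The state is a dict: "t": time; "joint_pos": joint angles; "qd": joint speeds; "joint_torque": joint torques, N m; "ee_pos": TCP position; "orientation": TCP orientation; "force": force on the tool from outside, world axes, zero at the start; "moment": the same for the moment, N m; "opening": finger opening in m.
Only numpy, scipy, OpenCV 4.12 (cv2) and the standard library are available. Lean on these libraries where they do the work, as an engineer would, in place of code of your own. Each camera call takes 0.05 s, during which the arm holds its last target.

## Task

Change the bottom die of the press: the narrow-groove die sits in the pocket of the steel bolster, and the wide-groove die that belongs there now lies in the tool tray's rear bay, behind two tall punches. Clear both punches to the rubber mat, standing upright together, then seat the wide die in the bolster's pocket and lay the narrow one in the rear bay in its stead (both flat, groove up), and finally stand each punch back in the front bay it came from. Do not disturb the pan, the hammer or the oil can.

Things in the scene. Friction and masses are not known exactly. Their poses are not given: they have to be found in the camera images.
- round_punch_mid (a point): Tall plain steel press punch standing head down: a round head 44 mm in diameter, 28 mm high at the foot, above it a round stem 25 mm in diameter up to 140 mm overall height; about 0.7 kg. It starts in one of the tray's two front bays (which one varies). The point is its centre, on the axis 70 mm above its foot; z points up along the stem.
- square_punch_mid (a point): Tall plain steel press punch standing head down: a square head 40 x 40 mm, 28 mm high at the foot, above it a round stem 25 mm in diameter up to 140 mm overall height; about 0.7 kg. It starts in the other front bay. The point is its centre, on the axis 70 mm above its foot; z points up along the stem.
- wide_die_mid (a point): Plain steel vee die block, 34 mm wide (its x), 76 mm long (its y), 42 mm high (its z), about 0.8 kg; along its top runs a 90 degree vee groove, in the y direction, 26 mm wide at the top and 13 mm deep. It starts in the tray's rear bay, its length along the bay. The point is its centre, 21 mm above its underside.
- narrow_die_mid (a point): Plain steel vee die block, 34 mm wide (its x), 76 mm long (its y), 42 mm high (its z), about 0.8 kg; along its top runs a 90 degree vee groove, in the y direction, only 10 mm wide at the top and 5 mm deep. It starts in the bolster's pocket, its length along the pocket. The point is its centre, 21 mm above its underside.
- tray: Fixed shallow green-painted sheet-steel tool tray, 124 mm (its x) by 136 mm (its y). Origin: centre of its underside, on the bench. Floor 3 mm thick; all walls and dividers 4 mm thick and 10 mm high above the floor (top at 13 mm). Two front bays side by side, each 58 (x) by 62 mm (y) inside, centres at x = -29, y = +33 and -33 mm; behind them (+x) one rear bay 54 (x) by 128 mm (y) inside, centre at x = +31, y = 0. Its -x side, the front, faces the robot more or less.
- bolster: Fixed dark steel press bolster (die holder): base plate 120 mm (its x) by 190 mm (its y), 15 mm thick. Origin: centre of the plate's underside, on the bench. On the plate, at its centre, is a pocket 54 mm (x) by 96 mm (y), open at the top, its floor the plate's top at z = 15 mm: two long side rails, 8 mm high above the plate, and a lug at each end, 22 mm high above the plate, 44 mm wide in x, with a set screw. The die's length lies along y.
- mat: Fixed black rubber bench mat, 120 mm (its x) by 190 mm (its y), 4 mm thick, empty at the start. Origin: centre of its underside, on the bench.
- pan: Bystander: round dark steel pan, 200 mm across and 45 mm high, with two wire handles with red grips, 60 mm high; loose. Origin: centre of its underside.
- hammer: Bystander: hand hammer lying on the bench, loose, about 260 mm long; origin under the middle of it, x along the handle towards the head.
- oil_can: Bystander: copper-coloured oil can 68 mm in diameter with a thin bent spout, 138 mm high in all, loose. Origin: centre of its underside.
Mind the look-alikes: they are no part of the job. Leave any brown or turquoise look-alike of the part that bears wide_die_mid alone.

How it is judged (in metres and radians):
On the way, in this order (a step that is already met when the one before it is completed fails the run):
1. both punches stand upright on the rubber mat together, released (x of round_punch_mid in the frame of mat between -0.06 and 0.06 m and y of round_punch_mid in the frame of mat between -0.095 and 0.095 m and z of round_punch_mid in the frame of mat between 0.069 and 0.079 m and angle between each of round_punch_mid, square_punch_mid's own z axis and vertical below 0.08 rad and linear speed of each of round_punch, square_punch below 0.02 m/s and contact force between the fingers and round_punch below 0.2 N and x of square_punch_mid in the frame of mat between -0.06 and 0.06 m and y of square_punch_mid in the frame of mat between -0.095 and 0.095 m and z of square_punch_mid in the frame of mat between 0.069 and 0.079 m and contact force between the fingers and square_punch below 0.2 N), for 0.2 s.
2. the wide die lies in the bolster's pocket, flat on its floor, groove up, released (x of wide_die_mid in the frame of bolster between -0.0125 and 0.0125 m and y of wide_die_mid in the frame of bolster between -0.0125 and 0.0125 m and z of wide_die_mid in the frame of bolster between 0.032 and 0.04 m and angle between wide_die_mid's own z axis and vertical below 0.06 rad and linear speed of wide_die below 0.02 m/s and contact force between the fingers and wide_die below 0.2 N), for 0.2 s.
At the end, for the whole second after the job is handed in: Wide die flat on the floor of the bolster's pocket (within 12.5 mm of its centre each way), narrow die flat in the tray's rear bay, both groove up; each punch upright (0.08 rad) in the front bay it came from (within 20 mm of its start); all released and at rest (all of step 2 and x of narrow_die_mid in the frame of tray between 0.0185 and 0.0435 m and y of narrow_die_mid in the frame of tray between -0.032 and 0.032 m and z of narrow_die_mid in the frame of tray between 0.02 and 0.028 m and angle between narrow_die_mid's own z axis and vertical below 0.06 rad and linear speed of each of narrow_die, round_punch, square_punch below 0.02 m/s and contact force between the fingers and narrow_die below 0.2 N and distance of each of round_punch_mid, square_punch_mid from where it was at the start of the episode below 0.02 m and angle between each of round_punch_mid, square_punch_mid's own z axis and vertical below 0.08 rad and contact force between the fingers and round_punch below 0.2 N and contact force between the fingers and square_punch below 0.2 N); the robot touches nothing.
It fails at once if the pan is disturbed (moved more than 20 mm) (distance of pan from where it was at the start of the episode above 0.02 m).
It fails at once if the hammer is disturbed (moved more than 20 mm) (distance of hammer from where it was at the start of the episode above 0.02 m).
It fails at once if the oil can is disturbed (moved more than 20 mm) (distance of oil_can from where it was at the start of the episode above 0.02 m).
It fails at once if a punch is knocked over (angle between round_punch_mid's own z axis and vertical above 0.8 rad).
It fails at once if a punch is knocked over (angle between square_punch_mid's own z axis and vertical above 0.8 rad).
It also fails if it takes over 141 s, if anything falls off the work surface, if the arm or the gripper's body presses on something with over 40 N, if the wrist force passes 120 N, or if a joint passes its speed limit or range.

## Working session

There is one attempt and no reset: what is moved stays moved. The work goes in short steps, Python scripts to look and compute and a shell command to move; the robot and the scene stay as the last step left them, time stands still between calls to the robot, and variables do not carry over. Pictures are saved under pics/ and viewed, and the job is handed in when it is done.

```bash
ls; mkdir -p pics
cat > h.py <<'E'
import numpy as np,cv2
from station import ctrl
def cam(n):
    c=ctrl.camera(n); p=np.array(c['pixels']); h=p.shape[0]
    f=h/2/np.tan(np.radians(c['fovy'])/2)
    K=np.array([[f,0,c['cx']],[0,f,c['cy']],[0,0,1.]])
    return p.astype(np.uint8),K,np.array(c['rvec'],float).ravel(),np.array(c['tvec'],float).ravel()
def onplane(K,r,t,uv,z):
    R=cv2.Rodrigues(r)[0]; C=-R.T@t
    uv=np.atleast_2d(uv).astype(float)
    d=(np.linalg.inv(K)@np.c_[uv,np.ones(len(uv))].T).T@R
    return C+d*((z-C[2])/d[:,2])[:,None]
def proj(K,r,t,P): return cv2.projectPoints(np.atleast_2d(P).astype(float),r,t,K,None)[0][:,0]
E
python3 - <<'E'
from h import *
import pickle
d={}
for n in ("side","top","wrist"):
    d[n]=cam(n); cv2.imwrite(f"pics/{n}0.png",d[n][0]); R=cv2.Rodrigues(d[n][2])[0]; print(n,-R.T@d[n][3],d[n][1][0,0], R.round(2).tolist())
pickle.dump(d,open('d0.pkl','wb'))
s=ctrl.read_state();print(s)
E
```

```text
pics
side [ 0.54606702 -0.70928952  0.89641364] 533.0019304688067 [[1.0, -0.04, -0.02], [-0.04, -0.71, -0.7], [0.02, 0.7, -0.71]]
top [0.45941755 0.06925548 0.98133956] 440.40905920351645 [[-0.03, -1.0, 0.0], [-0.99, 0.03, -0.15], [0.15, -0.0, -0.99]]
wrist [ 0.31255581 -0.54474379  0.37286915] 363.4016803129367 [[0.39, -0.92, -0.0], [-0.88, -0.38, 0.29], [-0.27, -0.11, -0.96]]
{'t': 0.15, 'joint_pos': array([-7.70339886e+01,  3.02681852e+01,  8.21413012e+01, -1.08849199e-03,
        6.76897638e+01, -1.02278965e+01]), 'qd': array([ 0.07322422, -0.23489559, -0.19513982, -0.01870321, -0.02358927,
        0.06306158]), 'joint_torque': array([ 4.30499813e-04, -4.42744732e+01, -1.78276420e+01, -2.43263348e-04,
        5.62315079e-03, -8.80466047e-06]), 'ee_pos': array([ 0.24603947, -0.57391706,  0.23053295]), 'orientation': array([-9.00978517e+01,  1.66329393e-02, -1.56805692e+02]), 'force': array([ 0.37960365,  0.287957  , -0.10706298]), 'moment': array([-0.04937421, -0.00974634, -0.00584224]), 'opening': 0.0855621335739579}
```

View pics/side0.png

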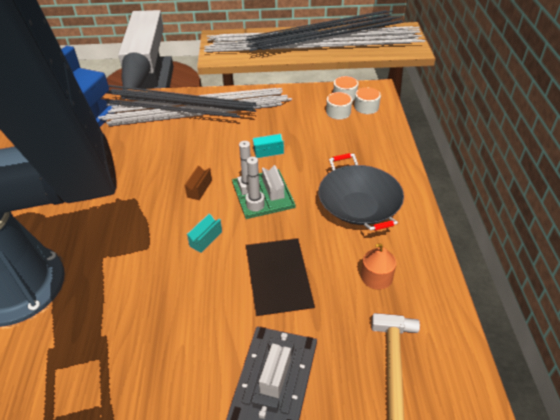

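View pics/top0.png

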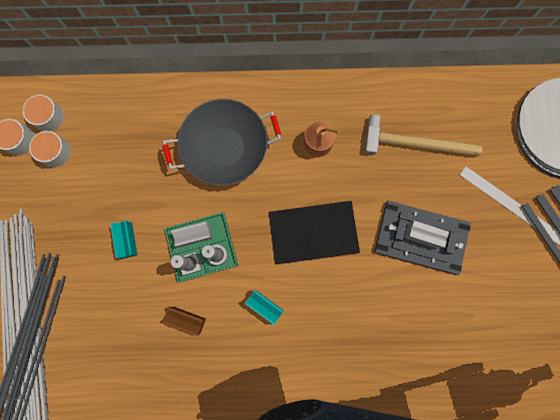

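View pics/wrist0.png

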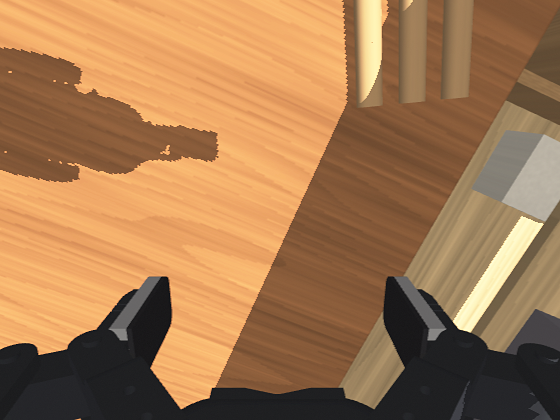

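Run:
```python
import pickle,cv2,numpy as np
d=pickle.load(open('d0.pkl','rb'))
t=d['top'][0]; s=d['side'][0]
a=cv2.resize(t[195:295,150:250],(400,400),interpolation=cv2.INTER_CUBIC)
b=cv2.resize(t[190:290,370:470],(400,400),interpolation=cv2.INTER_CUBIC)
c=cv2.resize(s[130:230,220:320],(400,400),interpolation=cv2.INTER_CUBIC)
e=cv2.resize(s[320:420,225:325],(400,400),interpolation=cv2.INTER_CUBIC)
cv2.imwrite('pics/cropA.png',np.hstack([a,b]));cv2.imwrite('pics/cropB.png',np.hstack([c,e]))
```

```text
(no output)
```

View pics/cropA.png

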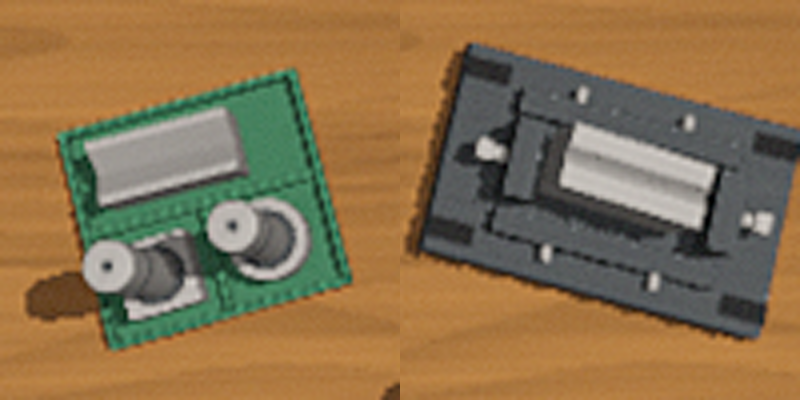

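View pics/cropB.png

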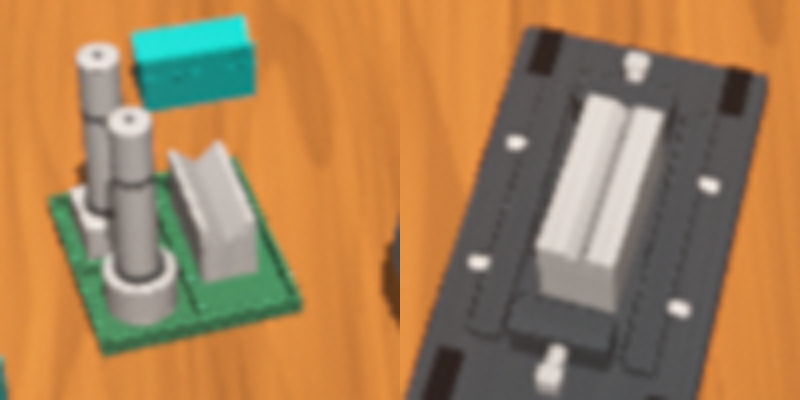

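```bash
cat > m.py <<'E'
from h import *
import pickle
d=pickle.load(open('d0.pkl','rb'))
def fit(name,pts,off,z,cam='top',sc=4.):
    P=onplane(*d[cam][1:],np.array(pts)/sc+off-(.375 if sc==4 else 0),z)[:,:2]
    L=np.linalg.norm(np.roll(P,-1,0)-P,axis=1)
    # axes from edges: y axis = mean long
    print(name,cam,'c',P.mean(0).round(4),'edges',(L*1e3).round(1), 'angs',[round(float(np.degrees(np.arctan2(*(np.roll(P,-1,0)-P)[i][::-1]))),1) for i in range(4)])
A=(150,195);B=(370,190);C=(220,130);D=(225,320)
fit('tray',[(58,133),(296,70),(352,285),(108,349)],A,.013)
fit('wide',[(85,143),(225,108),(242,172),(100,206)],A,.045)
fit('bolster',[(68,44),(402,130),(357,338),(24,252)],B,.015)
fit('narrow',[(173,122),(318,168),(303,230),(160,190)],B,.057)
fit('narrow',[(188,95),(265,110),(220,265),(137,245)],D,.057,'side')
fit('wide',[(168,150),(218,143),(255,232),(203,242)],C,.045,'side')
for n,u,v in (('round',(232,222),(131,120)),('square',(108,266),(98,55))):
    print(n,onplane(*d['top'][1:],np.array(u)/4+A-.375,.143).round(4),onplane(*d['side'][1:],np.array(v)/4+C-.375,.143).round(4))
t=d['top'][0]; g=t.max(2); m=((g<40)*255).astype(np.uint8); m[:, :262]=0;m[:,366:]=0;m[:190]=0;m[272:]=0
cs=cv2.findContours(m,0,2)[0];c=max(cs,key=cv2.contourArea); bx=cv2.boxPoints(cv2.minAreaRect(c));print(bx)
fit('mat',bx,(0,0),.004,sc=1.)
E
python3 m.py
```

```text
tray top c [0.5323 0.2437] edges [135.5 123.1 136.4 122.1] angs [-76.4, -166.0, 103.2, 13.6]
wide top c [0.5577 0.2595] edges [76.6 35.8 77.2 34.9] angs [-77.2, -165.4, 102.1, 13.9]
bolster top c [ 0.5408 -0.2453] edges [189.2 118.2 185.4 118.9] angs [-106.2, 163.0, 74.0, -15.2]
narrow top c [ 0.5435 -0.2459] edges [79.2 34.1 77.  37.1] angs [-109.4, 162.0, 72.7, -14.6]
narrow side c [ 0.547  -0.2447] edges [35.1 75.8 36.3 74.7] angs [-15.5, -107.9, 162.6, 71.2]
wide side c [0.5595 0.2561] edges [31.3 84.5 31.7 86.6] angs [8.6, -77.2, -167.7, 102.5]
round [[0.5156 0.2067 0.143 ]] [[0.5161 0.2067 0.143 ]]
square [[0.4963 0.2654 0.143 ]] [[0.4978 0.2661 0.143 ]]
[[268.03857 211.94931]
 [351.66534 200.54565]
 [358.74854 252.48886]
 [275.12177 263.89252]]
mat top c [ 0.5593 -0.0063] edges [190.1 117.4 186.8 116.9] angs [-83.6, -175.2, 96.3, 6.5]
```

```bash
python3 -m creep '.2 .2 0 .045; .4 .4 0 .09; .6 .6 0 .135; .8 .8 0 .18; 1 1 0 .225' 0 60; python3 -m creep '.1 .25 0 .045; .2 .5 0 .09; .3 .75 0 .135; .4 1 0 .18; .4 1 0 .22'
```

```text
t: 0.65
ee_pos: [0.397, -0.423, 0.2311]
orientation: [-90.0, 0.0, -116.0]
force: [0.7, -1.1, 0.2]
opening: 0.0854
t: 1.15
ee_pos: [0.4566, -0.2692, 0.231]
orientation: [-90.0, 0.2, -76.1]
force: [-0.1, -0.7, 0.0]
opening: 0.0852
```

```bash
python3 -m creep '.06 .3 0 0; .12 .6 0 0; .2 .9 0 0; .2 1 0 0'; python3 -m creep '.06 .3 0 0; .12 .6 0 0; .2 .9 0 0; .2 1 0 0';python3 -m creep '0 .3 0 0; 0 .6 0 0; 0 .9 0 0; 0 1 0 0;0 1 0 0'
python3 - <<'E'
from h import *
c=cam('wrist');cv2.imwrite('pics/w1.png',c[0]);s=ctrl.read_state();print(s['ee_pos'],s['orientation'])
E
```

```text
t: 1.55
ee_pos: [0.4862, -0.1207, 0.2311]
orientation: [-90.0, 0.1, -76.5]
force: [1.0, -0.2, -0.4]
opening: 0.085
t: 1.95
ee_pos: [0.5169, 0.0285, 0.2313]
orientation: [-89.9, 0.0, -76.5]
force: [0.8, -1.3, -1.1]
opening: 0.0853
t: 2.45
ee_pos: [0.516, 0.1765, 0.2311]
orientation: [-90.0, -0.0, -76.5]
force: [1.4, -0.3, -0.0]
opening: 0.0856
[0.51606193 0.17506553 0.23107679] [-9.00380612e+01 -6.44425582e-02 -7.66134818e+01]
```

View pics/w1.png

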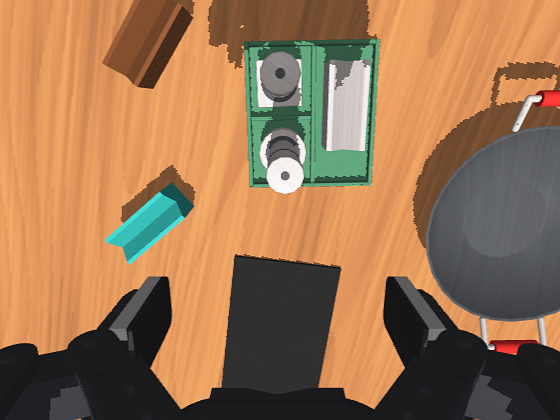

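Run:
```python
from h import *
c=cam('wrist')[1:]
print('round',onplane(*c,(285,175.5),.143),'square',onplane(*c,(280,73),.143))
print('tray',onplane(*c,[(245,41),(379,38),(370,184),(250,186)],.013)[:,:2].round(4).tolist(), onplane(*c,[(245,41),(379,38),(370,184),(250,186)],.013).mean(0))
print('wide',onplane(*c,[(329,61),(368,61),(365,150),(327,150)],.045)[:,:2].round(4).tolist(),onplane(*c,[(329,61),(368,61),(365,150),(327,150)],.045).mean(0))
```

```text
round [[0.51237462 0.20503583 0.143     ]] square [[0.49492833 0.26417893 0.143     ]]
tray [[0.4563, 0.2927], [0.5736, 0.323], [0.6065, 0.1925], [0.4888, 0.1625]] [0.53129135 0.2426661  0.013     ]
wide [[0.5316, 0.2899], [0.5633, 0.2974], [0.583, 0.2261], [0.5499, 0.2182]] [0.556944   0.25789638 0.045     ]
```

```bash
python3 -m creep '0 .1 0 0; -.01 .2 0 0; -.01 .2 -.15 0;-.01 .2 -.3 0; -.01 .2 -.5 0';python3 -m creep '0 0 -.15 0; 0 0 -.3 0; 0 0 -.4 0; 0 0 -.44 0; 0 0 -.44 0'; python3 -m creep '0 0 0 0;0 0 0 0;0 0 0 0;0 0 0 0;0 0 0 0' 1 60;python3 -m creep '0 0 0 0;0 0 0 0;0 0 0 0' 1 60
```

```text
t: 3.05
ee_pos: [0.5158, 0.2062, 0.1567]
orientation: [-89.8, -0.0, -76.7]
force: [-0.2, 0.7, -0.3]
opening: 0.0855
t: 3.55
ee_pos: [0.5143, 0.2056, 0.0896]
orientation: [-90.1, 0.0, -76.7]
force: [-0.7, 0.0, 0.4]
opening: 0.0856
t: 4.05
ee_pos: [0.5145, 0.2055, 0.091]
orientation: [-90.0, -0.0, -76.7]
force: [-1.1, -0.3, 5.2]
opening: 0.0235
t: 4.35
ee_pos: [0.5145, 0.2055, 0.091]
orientation: [-90.0, -0.0, -76.7]
force: [-1.1, 0.5, 6.6]
opening: 0.0237
```

```bash
python3 -m creep '0 0 .1 0; 0 0 .25 0; 0 0 .4 0; 0 0 .45 0; 0 0 .45 0';python3 -m creep '.03 -.15 0 0; .08 -.4 0 0; .14 -.65 0 0; .16 -.8 0 0; .16 -.85 0 0'; python3 -m creep '.03 -.15 0 0; .08 -.4 0 0; .14 -.65 0 0; .16 -.8 0 0; .17 -.85 0 0'; python3 -m creep '0 0 -.1 0;0 0 -.2 0; 0 0 -.3 0; 0 0 -.36 0; 0 0 -.36 0'
python3 - <<'E'
from h import *
c=cam('side');cv2.imwrite('pics/s1.png',c[0])
E
```

```text
t: 4.85
ee_pos: [0.5146, 0.2055, 0.1577]
orientation: [-90.0, -0.0, -76.7]
force: [-0.1, 0.7, -8.6]
opening: 0.024
t: 5.35
ee_pos: [0.5383, 0.0754, 0.1559]
orientation: [-90.2, -0.0, -76.9]
force: [0.5, -0.3, -8.3]
opening: 0.0236
t: 5.85
ee_pos: [0.5639, -0.0514, 0.1563]
orientation: [-90.1, 0.0, -76.8]
force: [-0.8, 0.6, -7.5]
opening: 0.0238
t: 6.35
ee_pos: [0.5622, -0.0481, 0.1017]
orientation: [-90.3, 0.2, -76.7]
force: [-0.3, 0.2, -8.2]
opening: 0.0235
```

View pics/s1.png

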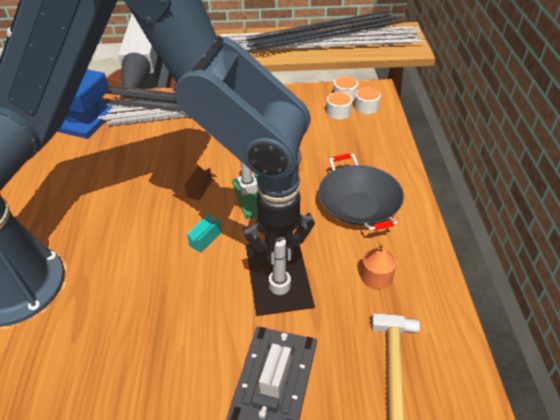

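```bash
python3 -m creep '0 0 -.02 0;0 0 -.04 0; 0 0 -.055 0; 0 0 -.055 0'; python3 -m creep '0 0 -.01 0; 0 0 -.01 0'
```

```text
t: 6.8
ee_pos: [0.564, -0.0494, 0.0955]
orientation: [-90.0, 0.0, -76.7]
force: [-0.6, -0.7, -8.1]
opening: 0.0238
t: 7.0
ee_pos: [0.5642, -0.0495, 0.094]
orientation: [-90.0, -0.0, -76.7]
force: [-0.1, 0.1, -8.3]
opening: 0.0236
```

```bash
python3 -m creep '0 0 -.01 0; 0 0 -.015 0; 0 0 -.015 0'
```

```text
t: 7.3
ee_pos: [0.5643, -0.0495, 0.0921]
orientation: [-90.0, -0.0, -76.7]
force: [-0.1, -0.2, -5.3]
opening: 0.0236
```

Contact begins (force easing). Release and rise.

```bash
python3 -m creep '0 0 -.003 0; 0 0 -.003 0;0 0 -.003 0';python3 -m creep '0 0 0 0;0 0 0 0;0 0 0 0;0 0 0 0;0 0 0 0' 0; python3 -m creep '0 0 .1 0;0 0 .3 0;0 0 .6 0;0 0 .85 0;0 0 .85 0'; python3 -m creep '-.1 .25 0 0;-.2 .5 0 0; -.3 .75 0 0; -.4 1 0 0'; python3 -m creep '-.02 .3 0 0;-.04 .6 0 0; -.06 .9 0 0; -.06 1 0 0; -.06 1 0 0'
python3 - <<'E'
from h import *
c=cam('wrist');cv2.imwrite('pics/w2.png',c[0]);s=ctrl.read_state();print(s['ee_pos'],s['orientation'])
import pickle;pickle.dump(c,open('w2.pkl','wb'))
c=cam('top');cv2.imwrite('pics/t2.png',c[0])
E
```

```text
t: 7.6
ee_pos: [0.5643, -0.0495, 0.0921]
orientation: [-90.0, -0.0, -76.7]
force: [-2.1, -0.0, 1.3]
opening: 0.0236
t: 8.1
ee_pos: [0.5644, -0.0495, 0.0914]
orientation: [-90.0, -0.0, -76.7]
force: [-0.2, 0.4, -0.5]
opening: 0.0853
t: 8.6
ee_pos: [0.5679, -0.0504, 0.2246]
orientation: [-89.4, -0.4, -76.7]
force: [1.1, -0.3, 0.5]
opening: 0.0852
t: 9.0
ee_pos: [0.503, 0.1017, 0.2181]
orientation: [-90.1, 0.0, -76.8]
force: [0.3, 0.3, 0.9]
opening: 0.0853
t: 9.5
ee_pos: [0.4945, 0.2523, 0.2182]
orientation: [-90.0, -0.0, -76.5]
force: [-0.3, -0.2, -0.2]
opening: 0.0854
[0.49468353 0.2506877  0.21817381] [-9.00706303e+01 -4.70686735e-02 -7.65833332e+01]
```

View pics/w2.png

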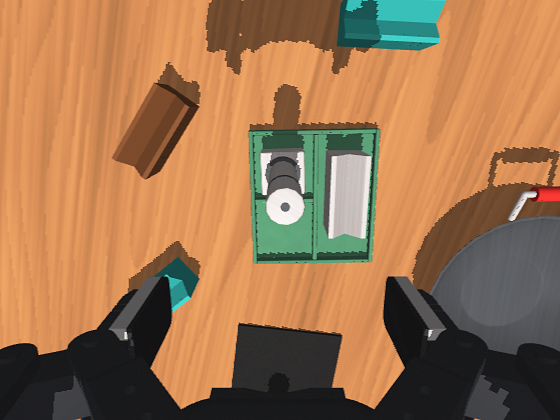

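View pics/t2.png

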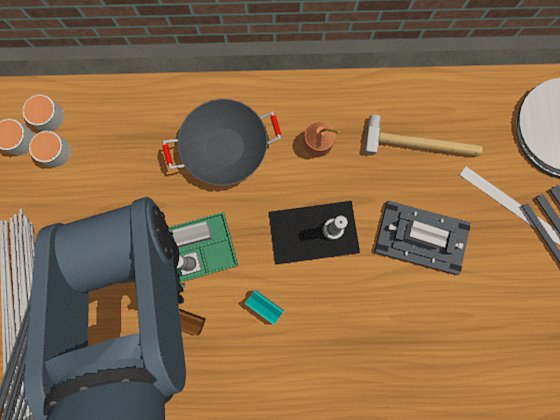

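Run:
```python
from h import *
import pickle
c=pickle.load(open('w2.pkl','rb'))[1:]
print(onplane(*c,(285.5,207),.143)[0].round(4))
p=[(249,131),(379,130),(371,261),(255,262)];P=onplane(*c,p,.013);print(P.mean(0),P.round(4)[:,:2].tolist())
P=onplane(*c,[(331,154),(371,154),(366,239),(329,236)],.045);print(P.mean(0))
```

```text
[0.495  0.2655 0.143 ]
[0.53137277 0.24410555 0.013     ] [[0.4555, 0.294], [0.5734, 0.3232], [0.6068, 0.1943], [0.4897, 0.165]]
[0.5568242  0.26105098 0.045     ]
```

```bash
python3 -m creep '.005 .1 0 0; .005 .1 -.1 0; .005 .1 -.3 0;.005 .1 -.5 0; .005 .1 -.6 0';python3 -m creep '0 0 -.1 0; 0 0 -.2 0; 0 0 -.25 0; 0 0 -.25 0'; python3 -m creep '0 0 0 0;0 0 0 0;0 0 0 0;0 0 0 0;0 0 0 0' 1 60;python3 -m creep '0 0 0 0;0 0 0 0;0 0 0 0' 1 60
```

```text
t: 10.1
ee_pos: [0.4951, 0.2643, 0.1266]
orientation: [-90.2, -0.0, -76.8]
force: [-0.5, -0.4, -0.2]
opening: 0.0853
t: 10.5
ee_pos: [0.4957, 0.2647, 0.0904]
orientation: [-90.1, -0.0, -76.8]
force: [1.0, 0.5, -0.1]
opening: 0.0855
t: 11.0
ee_pos: [0.4963, 0.2657, 0.0921]
orientation: [-89.9, 0.0, -76.7]
force: [-0.9, -1.1, 3.3]
opening: 0.024
t: 11.3
ee_pos: [0.4963, 0.2657, 0.0921]
orientation: [-89.9, 0.0, -76.7]
force: [-2.3, -0.0, 5.9]
opening: 0.0238
```

```bash
python3 -m creep '0 0 .1 0; 0 0 .25 0; 0 0 .4 0; 0 0 .45 0; 0 0 .45 0';python3 -m creep '.04 -.15 0 0; .09 -.35 0 0; .14 -.55 0 0; .17 -.7 0 0; .19 -.75 0 0'; python3 -m creep '.04 -.15 0 0; .09 -.35 0 0; .14 -.55 0 0; .18 -.7 0 0; .195 -.76 0 0'; python3 -m creep '0 0 -.1 0;0 0 -.2 0; 0 0 -.3 0; 0 0 -.38 0; 0 0 -.4 0'; python3 -m creep '0 0 -.02 0; 0 0 -.03 0; 0 0 -.035 0; 0 0 -.035 0; 0 0 -.035 0'
```

```text
t: 11.8
ee_pos: [0.4957, 0.2655, 0.1587]
orientation: [-90.0, 0.0, -76.7]
force: [0.1, 0.1, -8.1]
opening: 0.0234
t: 12.3
ee_pos: [0.5233, 0.1506, 0.1567]
orientation: [-90.3, -0.0, -76.8]
force: [-0.3, 0.6, -7.8]
opening: 0.0235
t: 12.8
ee_pos: [0.5538, 0.0373, 0.1575]
orientation: [-90.1, 0.0, -76.8]
force: [0.6, 0.3, -8.4]
opening: 0.0236
t: 13.3
ee_pos: [0.5519, 0.0399, 0.0967]
orientation: [-90.3, 0.1, -76.7]
force: [-1.4, 0.6, -6.9]
opening: 0.0235
t: 13.8
ee_pos: [0.554, 0.039, 0.0941]
orientation: [-90.0, -0.0, -76.7]
force: [-0.3, -0.9, -7.8]
opening: 0.0236
```

```bash
python3 -m creep '0 0 -.006 0; 0 0 -.012 0; 0 0 -.012 0';  python3 -m creep '0 0 0 0;0 0 0 0'
```

```text
t: 14.1
ee_pos: [0.5541, 0.039, 0.0931]
orientation: [-89.9, -0.0, -76.7]
force: [-2.0, -0.6, 4.6]
opening: 0.0235
t: 14.3
ee_pos: [0.5541, 0.0389, 0.0931]
orientation: [-89.9, -0.0, -76.7]
force: [-2.2, -0.9, 6.9]
opening: 0.0234
```

```bash
python3 -m creep '0 0 0 0;0 0 0 0;0 0 0 0;0 0 0 0;0 0 0 0' 0; python3 -m creep '0 0 .1 0;0 0 .3 0;0 0 .6 0;0 0 .85 0;0 0 .85 0'; python3 -m creep '-.02 -.25 0 -.04;-.04 -.5 0 -.08; -.04 -.75 0 -.12; -.04 -.95 0 -.165';python3 -m creep '-.02 -.2 0 0;-.04 -.4 0 0; -.04 -.6 0 0; -.04 -.7 0 0;-.04 -.7 0 0';python3 - <<'E'
from h import *
c=cam('wrist');cv2.imwrite('pics/w3.png',c[0]);s=ctrl.read_state();print(s['ee_pos'],s['orientation'])
import pickle;pickle.dump(c,open('w3.pkl','wb'))
c=cam('top');cv2.imwrite('pics/t3.png',c[0])
E
```

```text
t: 14.8
ee_pos: [0.5538, 0.039, 0.0917]
orientation: [-90.0, -0.0, -76.7]
force: [-0.2, 1.5, 0.3]
opening: 0.0851
t: 15.3
ee_pos: [0.5575, 0.0387, 0.2248]
orientation: [-89.3, -0.2, -76.7]
force: [0.5, -0.1, -0.4]
opening: 0.0857
t: 15.7
ee_pos: [0.5471, -0.1051, 0.2186]
orientation: [-90.1, -0.0, -106.8]
force: [1.6, -0.0, -0.1]
opening: 0.0856
t: 16.2
ee_pos: [0.5415, -0.2101, 0.2186]
orientation: [-90.0, 0.0, -106.6]
force: [0.0, -0.3, -0.2]
opening: 0.0855
[ 0.54130238 -0.20844909  0.21863589] [-9.00741088e+01  5.85670524e-02 -1.06499109e+02]
```

View pics/w3.png

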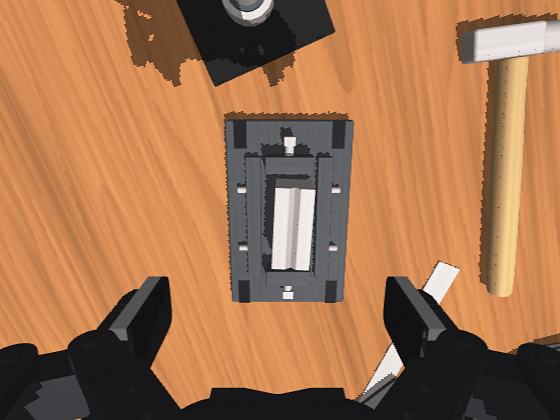

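View pics/t3.png

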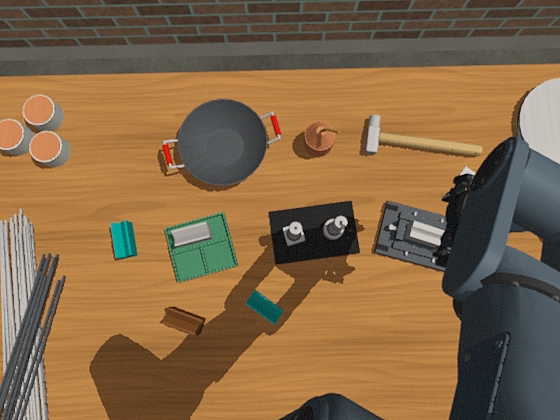

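Run:
```python
from h import *
import pickle
c=pickle.load(open('w3.pkl','rb'));
def rep(n,p,z):
    P=onplane(*c[1:],p,z)[:,:2];e=np.roll(P,-1,0)-P
    print(n,P.mean(0).round(4),(np.linalg.norm(e,axis=1)*1e3).round(1),np.degrees(np.arctan2(e[:,1],e[:,0])).round(1))
rep('bol',[(226,121),(353,121),(343,302),(231,302)],.015)
rep('die',[(276,187),(316,189),(311,272),(271,269)],.057)
rep('pocketscrews',[(242,189),(336,189),(333,248),(242,248)],.023)
a=cv2.resize(c[0][110:310,210:360],(600,800));cv2.imwrite('pics/w3c.png',a[:600])
```

```text
bol [ 0.5399 -0.2476] [117.3 188.7 120.4 188.7] [ -16.6 -106.4  163.4   72.7]
die [ 0.5438 -0.2468] [34.3 78.2 36.9 77. ] [ -19.5 -108.2  158.7   69.9]
pocketscrews [ 0.5402 -0.246 ] [89.5 60.5 91.1 60.5] [ -16.6 -106.8  163.4   71.8]
```

View pics/w3c.png

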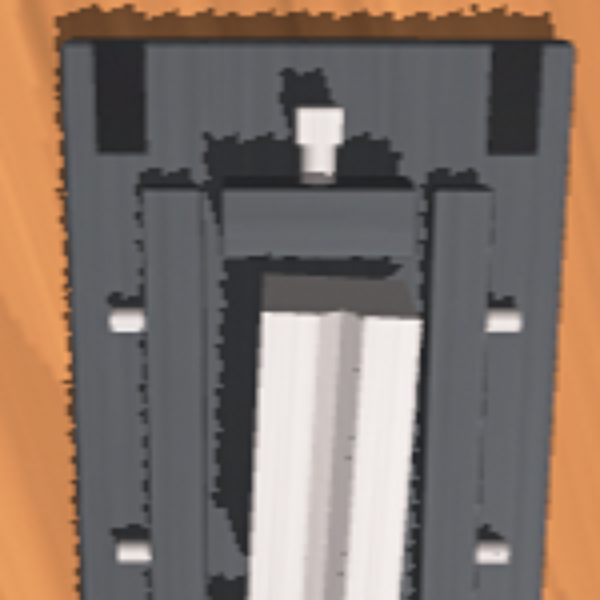

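```bash
python3 -m creep '.016 -.15 0 -.014; .016 -.253 0 -.014; .016 -.253 -.2 -.014; .016 -.253 -.45 -.014; .016 -.253 -.65 -.014';python3 -m creep '0 0 -.15 0; 0 0 -.3 0; 0 0 -.45 0; 0 0 -.55 0; 0 0 -.59 0'; python3 -m creep '0 0 0 0; 0 0 -.02 0; 0 0 -.02 0'
```

```text
t: 16.8
ee_pos: [0.5437, -0.2453, 0.1205]
orientation: [-90.0, 0.0, -108.8]
force: [-0.4, -1.1, 0.2]
opening: 0.0851
t: 17.3
ee_pos: [0.5434, -0.2453, 0.0318]
orientation: [-90.2, 0.1, -108.9]
force: [-0.4, 0.4, 0.4]
opening: 0.0856
t: 17.6
ee_pos: [0.5446, -0.2467, 0.0311]
orientation: [-89.9, -0.0, -108.9]
force: [-0.5, -0.2, -0.6]
opening: 0.0853
```

```bash
python3 -m creep '0 0 -.01 0; 0 0 -.01 0;0 0 -.01 0;0 0 -.01 0;0 0 -.01 0' 1 80; python3 -m creep '0 0 0 0; 0 0 0 0; 0 0 0 0'; python3 -m creep '0 0 .05 0;0 0 .1 0;0 0 .15 0; 0 0 .2 0; 0 0 .2 0';python3 - <<'E'
from h import *
c=cam('wrist');cv2.imwrite('pics/w4.png',c[0])
E
```

```text
t: 18.1
ee_pos: [0.5447, -0.2467, 0.0294]
orientation: [-89.9, -0.0, -108.9]
force: [1.6, 0.1, 3.0]
opening: 0.0326
t: 18.4
ee_pos: [0.5447, -0.2467, 0.0294]
orientation: [-89.9, -0.0, -108.9]
force: [0.5, 0.5, 5.8]
opening: 0.0329
t: 18.9
ee_pos: [0.5446, -0.2468, 0.0598]
orientation: [-89.9, -0.0, -108.9]
force: [0.5, -0.9, -7.8]
opening: 0.0326
```

View pics/w4.png

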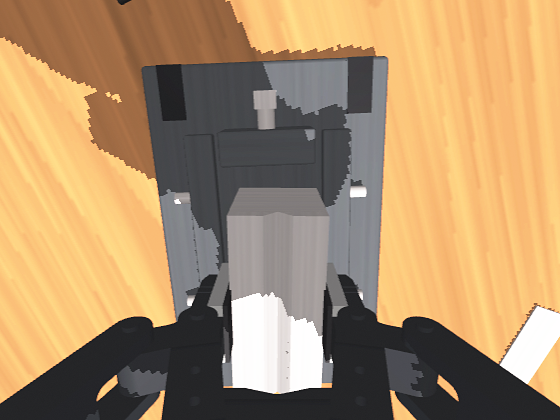

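```bash
python3 -m creep '0 0 .1 0; -.1 .1 .2 0; -.25 .3 .2 0; -.4 .5 .2 0; -.55 .65 .2 0'; python3 -m creep '-.08 .1 0 0; -.15 .2 0 0; -.15 .2 -.1 0; -.15 .2 -.2 0; -.15 .2 -.3 0';python3 -m creep '0 0 -.05 0; 0 0 -.1 0; 0 0 -.15 0; 0 0 -.18 0; 0 0 -.18 0'
```

```text
t: 19.45
ee_pos: [0.4603, -0.1472, 0.0898]
orientation: [-90.0, 0.0, -108.9]
force: [0.8, 1.0, -8.7]
opening: 0.0329
t: 19.95
ee_pos: [0.4404, -0.1195, 0.0446]
orientation: [-89.8, -0.0, -108.9]
force: [0.3, -0.5, -8.9]
opening: 0.0328
t: 20.45
ee_pos: [0.439, -0.1189, 0.0164]
orientation: [-90.0, 0.0, -108.9]
force: [0.1, 0.4, -7.3]
opening: 0.033
```

```bash
python3 -m creep '0 0 -.007 0; 0 0 -.013 0; 0 0 -.013 0; 0 0 -.013 0'
```

```text
t: 20.85
ee_pos: [0.4392, -0.119, 0.015]
orientation: [-90.0, -0.0, -108.9]
force: [-0.2, 0.0, -7.0]
opening: 0.0326
```

```bash
python3 -m creep '0 0 -.007 0; 0 0 -.007 0; 0 0 -.007 0'; python3 -m creep '0 0 0 0;0 0 0 0;0 0 0 0;0 0 0 0' 0;  python3 -m creep '0 0 .2 0;0 0 .5 0;0 0 .8 0;0 0 1 0; 0 0 1 0'
```

```text
t: 21.15
ee_pos: [0.4392, -0.119, 0.0144]
orientation: [-90.0, -0.0, -108.9]
force: [-0.8, 0.7, 1.0]
opening: 0.0328
t: 21.55
ee_pos: [0.4392, -0.119, 0.0139]
orientation: [-90.0, -0.0, -108.9]
force: [-0.3, -0.4, 0.1]
opening: 0.085
t: 22.05
ee_pos: [0.4415, -0.1202, 0.1676]
orientation: [-89.5, -0.1, -108.9]
force: [1.2, -1.0, -0.8]
opening: 0.0853
```

```bash
python3 -m creep '0 0 .2 0;0 .2 .33 .045;0 .45 .33 .09;0 .7 .33 .135; 0 .95 .33 .179'; python3 -m creep '.1 .25 0 0;.2 .5 0 0;.3 .75 0 0;.4 1 0 0;.4 1 0 0';python3 -m creep '.1 .15 0 0;.2 .3 0 0;.3 .4 0 0;.38 .4 0 0;.38 .4 0 0'
python3 - <<'E'
from h import *
c=cam('wrist');cv2.imwrite('pics/w5.png',c[0]);s=ctrl.read_state();print(s['ee_pos'],s['orientation'])
import pickle;pickle.dump(c,open('w5.pkl','wb'))
c=cam('top');cv2.imwrite('pics/t5.png',c[0])
E
```

```text
t: 22.55
ee_pos: [0.4383, 0.0249, 0.2125]
orientation: [-90.1, 0.0, -76.4]
force: [0.9, -0.2, 0.3]
opening: 0.0849
t: 23.05
ee_pos: [0.5004, 0.1774, 0.2121]
orientation: [-89.9, 0.1, -76.4]
force: [-0.2, -0.3, 0.2]
opening: 0.0854
t: 23.55
ee_pos: [0.557, 0.2325, 0.2122]
orientation: [-90.0, -0.0, -76.7]
force: [-0.2, 0.2, 0.6]
opening: 0.0853
[0.55584203 0.23226479 0.21230345] [-9.01281310e+01 -2.86319061e-02 -7.67614902e+01]
```

View pics/w5.png

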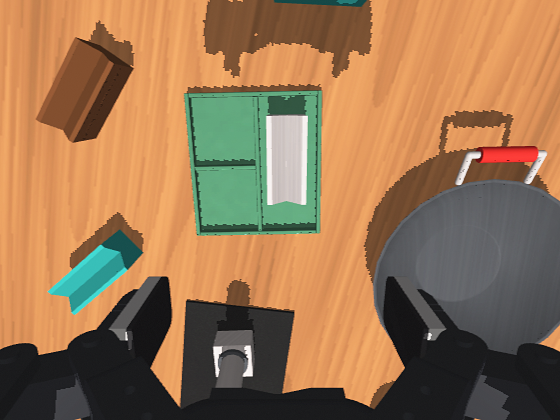

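View pics/t5.png

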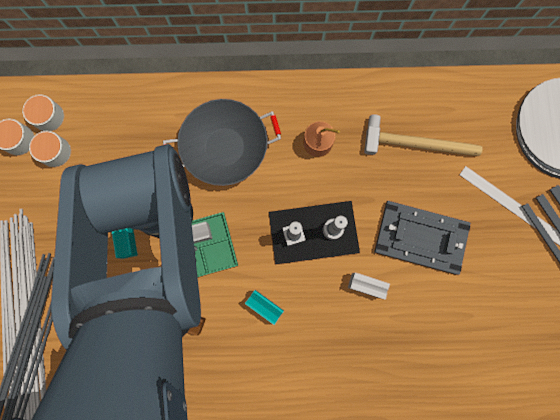

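Run:
```python
from h import *
import pickle
c=pickle.load(open('w5.pkl','rb'))[1:]
t=pickle.load(open('d0.pkl','rb'))['top'][1:]
print('pan',onplane(*t,[(222,142)],.045),onplane(*t,[(166,155)],.055),onplane(*t,[(222,187)],.045))
P=onplane(*c,[(267,115),(307,115),(305,204),(267,204)],.045)[:,:2];print(P.mean(0),P.round(4).tolist())
e=np.roll(P,-1,0)-P;print(np.degrees(np.arctan2(e[:,1],e[:,0])).round(1))
P=onplane(*c,[(186,94),(322,88),(319,232),(198,235)],.013)[:,:2];print(P.mean(0))
```

```text
pan [[0.75917555 0.19097677 0.045     ]] [[0.7298418  0.31125834 0.055     ]] [[0.65807814 0.19154768 0.045     ]]
[0.5567695  0.26037699] [[0.5322, 0.2936], [0.5643, 0.3011], [0.5816, 0.2272], [0.549, 0.2195]]
[  13.2  -76.8 -166.8  102.7]
[0.531988  0.2444203]
```

```bash
python3 -m creep '.005 .1 0 0; .008 .187 0 0; .008 .187 -.2 0; .008 .187 -.45 0; .008 .187 -.7 0';python3 -m creep '0 0 -.15 0; 0 0 -.3 0; 0 0 -.45 0; 0 0 -.55 0; 0 0 -.58 0'; python3 -m creep '0 0 0 0; 0 0 -.01 0; 0 0 -.01 0'
```

```text
t: 24.15
ee_pos: [0.5575, 0.2631, 0.1082]
orientation: [-89.9, 0.0, -76.6]
force: [1.0, -0.2, -0.5]
opening: 0.0855
t: 24.65
ee_pos: [0.556, 0.262, 0.0197]
orientation: [-90.2, 0.0, -76.7]
force: [-0.0, -0.5, -0.0]
opening: 0.0855
t: 24.95
ee_pos: [0.558, 0.2619, 0.0208]
orientation: [-89.9, 0.0, -76.7]
force: [0.2, 0.0, 0.2]
opening: 0.0857
```

```bash
python3 -m creep '0 -.01 -.02 0; 0 -.01 -.02 0;0 -.01 -.02 0;0 -.01 -.02 0;0 -.01 -.02 0' 1 80; python3 -m creep '0 0 0 0; 0 0 0 0; 0 0 0 0'; python3 -m creep '0 0 .05 0;0 0 .1 0;0 0 .15 0; 0 0 .2 0; 0 0 .2 0';python3 - <<'E'
from h import *
c=cam('wrist');cv2.imwrite('pics/w6.png',c[0])
E
```

```text
t: 25.45
ee_pos: [0.5581, 0.2603, 0.0174]
orientation: [-89.9, -0.0, -76.7]
force: [1.0, -0.2, 3.3]
opening: 0.0324
t: 25.75
ee_pos: [0.5581, 0.2603, 0.0174]
orientation: [-89.9, -0.0, -76.7]
force: [1.3, -0.2, 5.4]
opening: 0.0328
t: 26.25
ee_pos: [0.5579, 0.2604, 0.0479]
orientation: [-89.9, 0.0, -76.7]
force: [-0.7, 0.2, -8.2]
opening: 0.0326
```

View pics/w6.png

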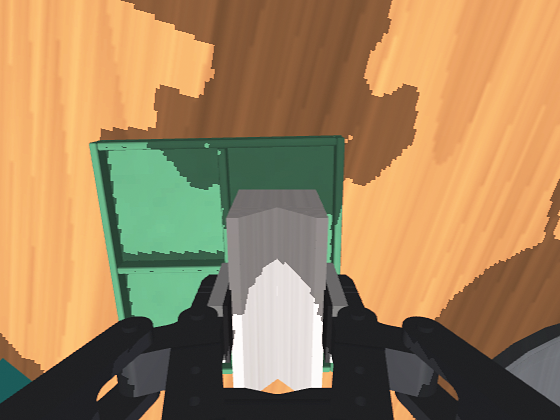

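```bash
python3 -m creep '0 0 .15 0;0 0 .4 0;0 0 .65 0; 0 0 .9 0; 0 0 1 0'; python3 -m creep '0 -.15 .03 0; 0 -.35 .06 -.03; -.02 -.6 .06 -.06; -.03 -.85 .06 -.09;-.03 -1 .06 -.13'; python3 -m creep '0 -.25 0 -.036; 0 -.5 0 -.036; -.02 -.75 0 -.036; -.03 -1 0 -.036';python3 -m creep '0 -.25 0 0; -.02 -.5 0 0; -.04 -.75 0 0; -.05 -.95 0 0;-.05 -1 0 0'; python3 -m creep '0 -.15 0 0; 0 -.3 0 0; 0 -.37 0 0; 0 -.37 0 0; 0 -.37 0 0'
```

```text
t: 26.8
ee_pos: [0.5589, 0.2607, 0.2007]
orientation: [-89.6, 0.0, -76.7]
force: [0.7, -0.1, -7.0]
opening: 0.0326
t: 27.3
ee_pos: [0.5513, 0.1076, 0.2053]
orientation: [-90.1, -0.1, -100.4]
force: [0.7, 0.4, -7.7]
opening: 0.0325
t: 27.7
ee_pos: [0.547, -0.041, 0.2054]
orientation: [-90.1, -0.0, -106.6]
force: [0.2, -0.8, -7.9]
opening: 0.0329
t: 28.2
ee_pos: [0.5404, -0.1937, 0.2055]
orientation: [-89.9, -0.1, -106.8]
force: [0.7, 0.1, -8.0]
opening: 0.0329
t: 28.7
ee_pos: [0.5402, -0.2439, 0.2054]
orientation: [-90.1, 0.1, -106.6]
force: [0.2, 1.7, -8.4]
opening: 0.0328
```

```bash
python3 -m creep '0 -.01 -.15 0; 0 -.01 -.35 0; 0 -.01 -.6 0; 0 -.01 -.8 0; 0 -.01 -.9 0'; python3 -m creep '0 0 0 0; 0 0 0 0; 0 0 0 0'
python3 - <<'E'
from h import *
c=cam('wrist');cv2.imwrite('pics/w7.png',c[0]);s=ctrl.read_state();print(s['ee_pos'],s['orientation'])
c=cam('top');cv2.imwrite('pics/t7.png',c[0])
E
```

```text
t: 29.2
ee_pos: [0.5391, -0.2441, 0.0681]
orientation: [-90.3, 0.1, -106.5]
force: [-0.8, 0.4, -8.7]
opening: 0.0329
t: 29.5
ee_pos: [0.5423, -0.2476, 0.0727]
orientation: [-89.8, -0.1, -106.6]
force: [-0.4, -0.0, -7.9]
opening: 0.0328
[ 0.5421738  -0.24760167  0.07277047] [-8.97748099e+01 -7.18068835e-02 -1.06573985e+02]
```

View pics/w7.png

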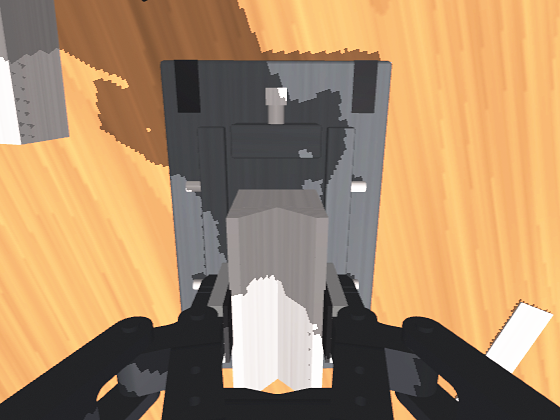

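```bash
python3 -m creep '0 0 -.07 0; 0 0 -.14 0; 0 0 -.2 0; 0 0 -.25 0; 0 0 -.25 0'; python3 -m creep '0 0 -.01 0; 0 0 -.02 0; 0 0 -.02 0; 0 0 -.02 0'
```

```text
t: 30.1
ee_pos: [0.5397, -0.2462, 0.0314]
orientation: [-90.2, 0.1, -106.6]
force: [0.1, 0.1, -7.3]
opening: 0.0329
t: 30.5
ee_pos: [0.541, -0.247, 0.0306]
orientation: [-90.0, -0.0, -106.6]
force: [-0.3, -0.1, -7.6]
opening: 0.0325
```

```bash
python3 -m creep '0 0 -.008 0; 0 0 -.01 0; 0 0 -.01 0';python3 -m creep '0 0 0 0; 0 0 0 0'
```

```text
t: 30.8
ee_pos: [0.5411, -0.2471, 0.0294]
orientation: [-89.9, -0.0, -106.6]
force: [0.4, -0.1, -3.5]
opening: 0.0331
t: 31.0
ee_pos: [0.5411, -0.2471, 0.0294]
orientation: [-89.9, -0.0, -106.6]
force: [-0.2, -0.3, -0.0]
opening: 0.0326
```

Seated. Release, rise, and look.

```bash
python3 -m creep '0 0 0 0;0 0 0 0;0 0 0 0;0 0 0 0' 0; python3 -m creep '0 0 .2 0;0 0 .5 0;0 0 .8 0;0 0 1 0; 0 0 1 0';python3 -m creep '-.1 .2 .05 0;-.2 .35 .1 0;-.3 .35 .15 0;-.3 .35 .15 0'
python3 - <<'E'
from h import *
c=cam('wrist');cv2.imwrite('pics/w8.png',c[0]);s=ctrl.read_state();print(s['ee_pos'],s['orientation'])
import pickle;pickle.dump(c,open('w8.pkl','wb'))
E
```

```text
t: 31.4
ee_pos: [0.541, -0.2471, 0.0291]
orientation: [-90.0, -0.0, -106.6]
force: [0.3, -0.1, 0.1]
opening: 0.0852
t: 31.9
ee_pos: [0.5437, -0.2488, 0.1841]
orientation: [-89.4, -0.2, -106.6]
force: [0.5, -0.9, -0.1]
opening: 0.0854
t: 32.3
ee_pos: [0.4942, -0.1939, 0.2014]
orientation: [-90.1, -0.0, -106.6]
force: [-0.3, -0.7, -0.3]
opening: 0.0857
[ 0.49554519 -0.19493168  0.20134853] [-8.99578393e+01 -2.94183950e-02 -1.06620980e+02]
```

View pics/w8.png

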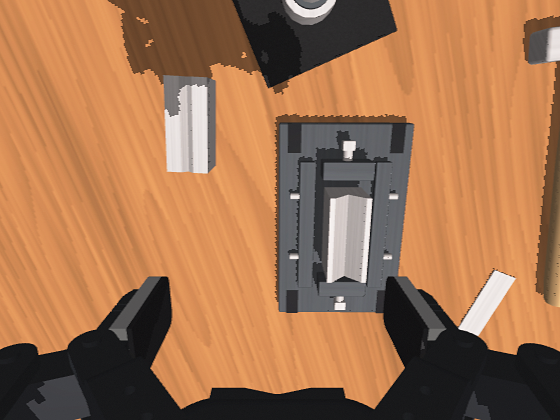

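Run:
```python
from h import *
import pickle
c=pickle.load(open('w8.pkl','rb'))
def rep(n,p,z):
    P=onplane(*c[1:],p,z)[:,:2];e=np.roll(P,-1,0)-P
    print(n,P.mean(0).round(4),(np.linalg.norm(e,axis=1)*1e3).round(1),np.degrees(np.arctan2(e[:,1],e[:,0])).round(1))
rep('bol',[(279,124),(413,124),(395,312),(279,312)],.015)
rep('wide',[(330,194),(373,194),(367,283),(327,283)],.057)
rep('narrow',[(163,76),(207,79),(208,173),(167,173)],.042)
```

```text
bol [ 0.54   -0.2474] [117.8 188.3 119.5 188.4] [ -16.6 -106.   163.4   73.5]
wide [ 0.54   -0.2462] [34.9 80.1 35.  80.2] [ -16.6 -106.   163.4   73.9]
narrow [ 0.4377 -0.1195] [34.2 74.3 34.5 76.5] [ -20.3 -109.2  163.4   70.7]
```

```bash
python3 -m creep '-.12 .17 0 -.013; -.25 .34 0 -.013; -.373 .507 0 -.013; -.373 .507 -.2 -.013; -.373 .507 -.4 -.013';python3 -m creep '0 0 -.2 0; 0 0 -.4 0; 0 0 -.6 0; 0 0 -.75 0; 0 0 -.83 0'; python3 -m creep '0 0 0 0;0 0 0 0'
```

```text
t: 32.85
ee_pos: [0.4414, -0.1193, 0.1412]
orientation: [-89.7, -0.1, -108.9]
force: [0.3, 0.7, 0.6]
opening: 0.0857
t: 33.35
ee_pos: [0.4402, -0.1192, 0.0143]
orientation: [-90.1, 0.0, -109.0]
force: [0.2, -0.4, -0.5]
opening: 0.0857
t: 33.55
ee_pos: [0.4404, -0.1189, 0.0168]
orientation: [-90.0, -0.0, -109.0]
force: [-0.1, 0.1, 0.3]
opening: 0.0857
```

```bash
python3 -m creep '0 0 -.016 0; 0 0 -.016 0;0 0 -.016 0;0 0 -.016 0;0 0 -.016 0' 1 80; python3 -m creep '0 0 0 0; 0 0 0 0; 0 0 0 0'; python3 -m creep '0 0 .1 0;0 0 .3 0;0 0 .55 0; 0 0 .8 0; 0 0 1 0'; python3 -m creep '0 0 .1 0; 0 .2 .25 .045; 0 .45 .25 .09; 0 .7 .25 .135; 0 .95 .25 .179'
```

```text
t: 34.05
ee_pos: [0.4398, -0.1183, 0.0153]
orientation: [-90.0, -0.0, -108.9]
force: [0.0, -0.2, 7.0]
opening: 0.0327
t: 34.35
ee_pos: [0.4399, -0.1183, 0.0153]
orientation: [-90.0, -0.0, -108.9]
force: [-0.9, -0.7, 6.1]
opening: 0.0326
t: 34.85
ee_pos: [0.4389, -0.1177, 0.1656]
orientation: [-90.1, 0.0, -108.9]
force: [0.8, -0.3, -7.8]
opening: 0.0329
t: 35.35
ee_pos: [0.4378, 0.0258, 0.2012]
orientation: [-90.2, 0.1, -76.4]
force: [0.5, 0.4, -8.5]
opening: 0.0327
```

```bash
python3 -m creep '.1 .2 0 0; .2 .4 0 0; .3 .6 0 0; .4 .8 0 0; .4 .8 0 0'; python3 -m creep '.1 .18 0 0; .2 .36 0 0; .3 .54 0 0; .41 .7 0 0; .41 .7 0 0'; python3 -m creep '0 0 -.15 0; 0 0 -.35 0; 0 0 -.6 0; 0 0 -.8 0; 0 0 -.9 0'; python3 -m creep '0 0 0 0; 0 0 0 0; 0 0 0 0';python3 - <<'E'
from h import *
c=cam('wrist');cv2.imwrite('pics/w9.png',c[0]);s=ctrl.read_state();print(s['ee_pos'],s['orientation'])
E
```

```text
t: 35.85
ee_pos: [0.5008, 0.1477, 0.201]
orientation: [-89.9, 0.1, -76.5]
force: [0.6, -1.3, -6.9]
opening: 0.0325
t: 36.35
ee_pos: [0.5624, 0.2518, 0.2005]
orientation: [-89.9, 0.1, -76.6]
force: [0.6, -0.2, -7.0]
opening: 0.0328
t: 36.85
ee_pos: [0.5572, 0.2475, 0.0628]
orientation: [-90.6, -0.0, -76.7]
force: [-0.6, -0.6, -7.5]
opening: 0.0328
t: 37.15
ee_pos: [0.5629, 0.2494, 0.0687]
orientation: [-89.8, -0.0, -76.7]
force: [1.1, 0.5, -7.8]
opening: 0.0326
[0.56283664 0.24950792 0.06885062] [-8.97718834e+01 -2.88016110e-04 -7.67063762e+01]
```

View pics/w9.png

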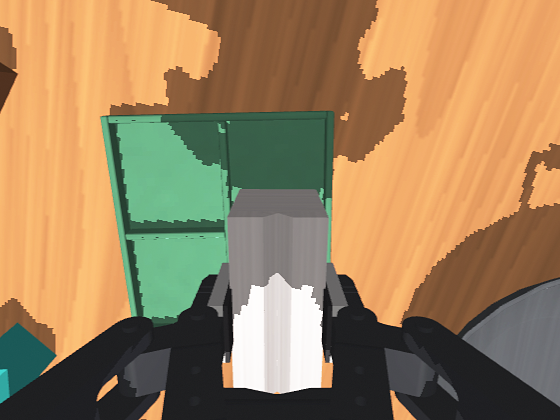

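```bash
python3 -m creep '0 0 -.07 0; 0 0 -.15 0; 0 0 -.22 0; 0 0 -.28 0; 0 0 -.3 0'; python3 -m creep '0 0 0 0; 0 0 -.01 0; 0 0 -.02 0; 0 0 -.02 0'
```

```text
t: 37.7
ee_pos: [0.5602, 0.2489, 0.02]
orientation: [-90.2, -0.0, -76.7]
force: [0.4, -0.1, -6.9]
opening: 0.0329
t: 38.1
ee_pos: [0.5615, 0.2492, 0.0191]
orientation: [-90.0, 0.0, -76.7]
force: [-0.6, 0.0, -7.8]
opening: 0.0326
```

```bash
python3 -m creep '0 0 -.006 0; 0 0 -.01 0; 0 0 -.01 0;0 0 -.01 0'
```

```text
t: 38.5
ee_pos: [0.5616, 0.2493, 0.0184]
orientation: [-89.9, -0.0, -76.7]
force: [-1.7, -0.8, 2.3]
opening: 0.0325
```

```bash
python3 -m creep '0 0 0 0;0 0 0 0;0 0 0 0;0 0 0 0' 0; python3 -m creep '0 0 .2 0;0 0 .5 0;0 0 .8 0;0 0 1 0; 0 0 1 0';python3 -m creep '-.02 -.2 .2 0;-.04 -.45 .35 0;-.04 -.7 .35 0;-.04 -.8 .35 0;-.04 -.8 .35 0'
python3 - <<'E'
from h import *
c=cam('wrist');cv2.imwrite('pics/w10.png',c[0]);s=ctrl.read_state();print(s['ee_pos'],s['orientation'])
c=cam('top');cv2.imwrite('pics/t10.png',c[0])
E
```

```text
t: 38.9
ee_pos: [0.5618, 0.2493, 0.0176]
orientation: [-89.9, 0.0, -76.7]
force: [-0.6, 0.2, 0.1]
opening: 0.0854
t: 39.4
ee_pos: [0.5648, 0.2502, 0.1728]
orientation: [-89.3, 0.0, -76.7]
force: [0.6, -0.8, -0.2]
opening: 0.0853
t: 39.9
ee_pos: [0.5548, 0.1275, 0.2189]
orientation: [-90.1, 0.0, -76.9]
force: [0.3, 0.8, 0.0]
opening: 0.0854
[0.554822   0.12884516 0.21887479] [-9.01083774e+01  6.82604792e-02 -7.68326393e+01]
```

View pics/w10.png

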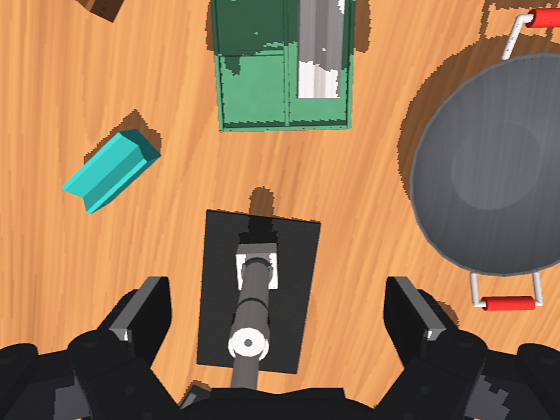

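View pics/t10.png

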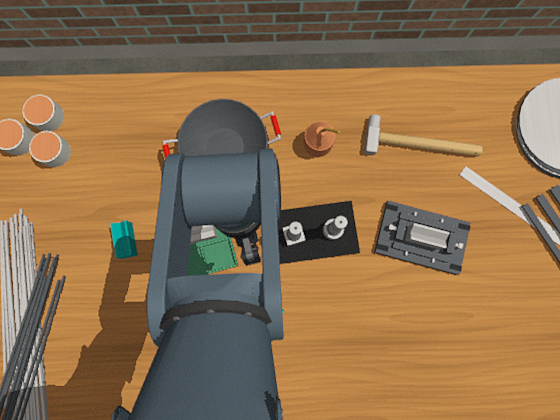

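```bash
python3 -m creep '0 -.2 0 0;0 -.4 0 0; -.005 -.6 0 0; -.005 -.6 -.15 0; -.005 -.6 -.35 0'; python3 -m creep '0 0 -.15 0; 0 0 -.3 0; 0 0 -.42 0; 0 0 -.48 0; 0 0 -.48 0'; python3 -m creep '0 0 0 0'
```

```text
t: 40.5
ee_pos: [0.5562, 0.0398, 0.1677]
orientation: [-89.8, -0.0, -76.7]
force: [0.0, 0.3, -0.7]
opening: 0.0855
t: 41.0
ee_pos: [0.5536, 0.0405, 0.0937]
orientation: [-90.2, 0.1, -76.6]
force: [-0.4, 0.5, 0.4]
opening: 0.0855
t: 41.1
ee_pos: [0.555, 0.0399, 0.0956]
orientation: [-90.0, 0.0, -76.6]
force: [0.3, -0.5, 0.2]
opening: 0.0852
```

```bash
python3 -m creep '-.005 -.005 -.015 0; -.005 -.005 -.015 0' ; python3 -m creep '0 0 0 0;0 0 0 0;0 0 0 0;0 0 0 0;0 0 0 0' 1 60;python3 -m creep '0 0 0 0;0 0 0 0;0 0 0 0'; python3 -m creep '0 0 .1 0; 0 0 .25 0; 0 0 .4 0; 0 0 .45 0; 0 0 .45 0'
```

```text
t: 41.3
ee_pos: [0.5541, 0.0385, 0.0938]
orientation: [-89.9, -0.0, -76.7]
force: [-0.6, -0.4, 0.2]
opening: 0.0855
t: 41.8
ee_pos: [0.5542, 0.0384, 0.0935]
orientation: [-89.9, -0.0, -76.7]
force: [0.2, -0.6, 2.1]
opening: 0.0241
t: 42.1
ee_pos: [0.5542, 0.0384, 0.0935]
orientation: [-89.9, -0.0, -76.7]
force: [0.7, 0.4, 3.3]
opening: 0.0238
t: 42.6
ee_pos: [0.5534, 0.0385, 0.1604]
orientation: [-90.0, 0.0, -76.7]
force: [0.4, 0.5, -8.8]
opening: 0.0241
```

```bash
python3 -m creep '-.04 .15 0 0; -.09 .35 0 0; -.14 .55 0 0; -.17 .7 0 0; -.19 .75 0 0'; python3 -m creep '-.04 .15 0 0; -.09 .35 0 0; -.14 .55 0 0; -.18 .7 0 0; -.195 .765 0 0'; python3 -m creep '0 0 0 0;0 0 -.1 0;0 0 -.2 0; 0 0 -.28 0; 0 0 -.3 0'; python3 -m creep '0 0 0 0; 0 0 0 0'
python3 - <<'E'
from h import *
c=cam('side');cv2.imwrite('pics/s11.png',c[0]);s=ctrl.read_state();print(s['ee_pos'],s['orientation'])
E
```

```text
t: 43.1
ee_pos: [0.5227, 0.153, 0.1585]
orientation: [-90.3, 0.1, -76.6]
force: [0.5, -0.6, -7.1]
opening: 0.0235
t: 43.6
ee_pos: [0.4942, 0.2668, 0.159]
orientation: [-90.2, 0.0, -76.6]
force: [0.2, -1.0, -6.9]
opening: 0.0238
t: 44.1
ee_pos: [0.4952, 0.2641, 0.1138]
orientation: [-90.2, -0.0, -76.8]
force: [-0.8, -0.0, -7.8]
opening: 0.0238
t: 44.3
ee_pos: [0.4968, 0.2654, 0.116]
orientation: [-89.9, -0.0, -76.7]
force: [-0.3, 0.4, -6.2]
opening: 0.0237
[0.49683908 0.26563984 0.11625917] [-8.99087659e+01 -2.20536487e-03 -7.67183340e+01]
```

View pics/s11.png

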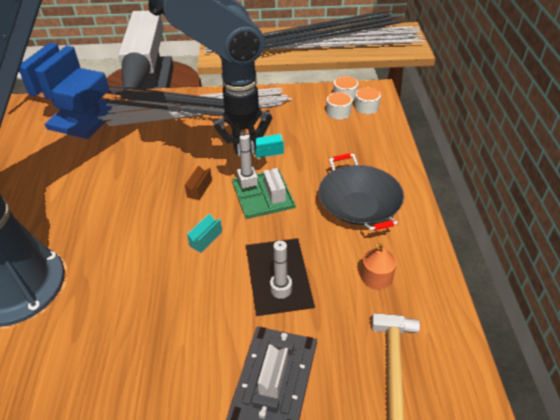

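```bash
python3 -m creep '0 0 -.05 0;0 0 -.1 0; 0 0 -.14 0; 0 0 -.14 0;0 0 -.14 0'; python3 -m creep '0 0 -.006 0; 0 0 -.006 0;0 0 -.006 0'
```

```text
t: 44.85
ee_pos: [0.4959, 0.2657, 0.0943]
orientation: [-90.0, -0.0, -76.7]
force: [0.0, 0.1, -7.7]
opening: 0.0234
t: 45.15
ee_pos: [0.4962, 0.2658, 0.094]
orientation: [-90.0, 0.0, -76.7]
force: [-0.4, -0.1, -7.9]
opening: 0.024
```

```bash
python3 -m creep '0 0 -.006 0; 0 0 -.01 0;0 0 -.01 0'; python3 -m creep '0 0 0 0; 0 0 0 0'
```

```text
t: 45.45
ee_pos: [0.4962, 0.2657, 0.0925]
orientation: [-90.0, 0.0, -76.7]
force: [-0.7, 0.4, -4.9]
opening: 0.0239
t: 45.65
ee_pos: [0.4962, 0.2657, 0.0925]
orientation: [-90.0, 0.0, -76.7]
force: [-0.3, 0.5, -4.0]
opening: 0.0238
```

```bash
python3 -m creep '0 0 -.003 0; 0 0 -.003 0'; python3 -m creep '0 0 0 0;0 0 0 0;0 0 0 0;0 0 0 0;0 0 0 0' 0; python3 -m creep '0 0 .1 0;0 0 .3 0;0 0 .6 0;0 0 .85 0;0 0 .85 0'; python3 -m creep '.06 -.25 0 0;.11 -.5 0 0;.17 -.75 0 0;.22 -1 0 0'; python3 -m creep '.06 -.2 0 0;.11 -.4 0 0;.17 -.55 0 0;.22 -.6 0 0;.22 -.6 0 0'
python3 - <<'E'
from h import *
c=cam('wrist');cv2.imwrite('pics/w12.png',c[0]);s=ctrl.read_state();print(s['ee_pos'],s['orientation'])
c=cam('side');cv2.imwrite('pics/s12.png',c[0])
E
```

```text
t: 45.85
ee_pos: [0.4963, 0.2658, 0.0925]
orientation: [-90.0, 0.0, -76.7]
force: [-1.1, -1.1, 0.3]
opening: 0.024
t: 46.35
ee_pos: [0.4962, 0.2658, 0.0919]
orientation: [-90.0, 0.0, -76.7]
force: [0.7, -0.6, 0.5]
opening: 0.0853
t: 46.85
ee_pos: [0.4997, 0.267, 0.225]
orientation: [-89.3, 0.0, -76.7]
force: [0.5, 0.2, -0.3]
opening: 0.0855
t: 47.25
ee_pos: [0.5289, 0.1144, 0.2187]
orientation: [-90.0, 0.0, -76.7]
force: [0.9, -0.2, 0.2]
opening: 0.0853
t: 47.75
ee_pos: [0.5629, 0.0249, 0.2188]
orientation: [-90.0, 0.0, -76.8]
force: [-0.2, 0.7, -0.5]
opening: 0.0849
[0.56198989 0.02596043 0.21872353] [-9.00490513e+01  5.45860431e-02 -7.67504415e+01]
```

View pics/w12.png

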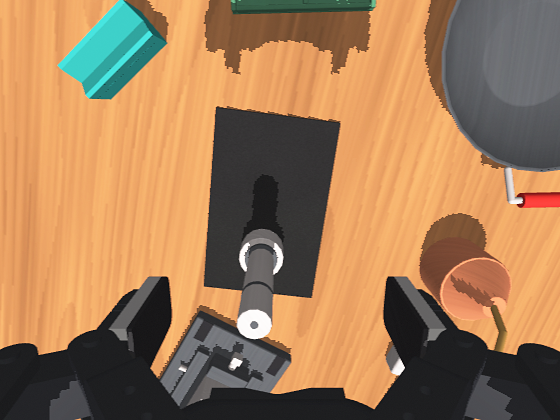

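View pics/s12.png

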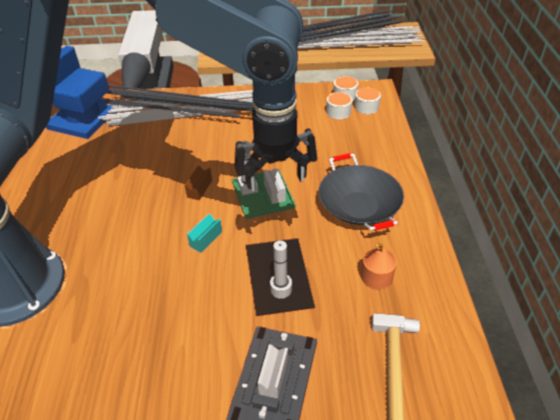

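```bash
python3 -m creep '.005 -.2 0 0;.01 -.4 0 0; .01 -.5 0 0; .01 -.5 -.15 0; .01 -.5 -.35 0'; python3 -m creep '0 0 -.15 0; 0 0 -.3 0; 0 0 -.42 0; 0 0 -.49 0; 0 0 -.49 0'; python3 -m creep '0 0 0 0; 0 0 0 0'
```

```text
t: 48.35
ee_pos: [0.5647, -0.0489, 0.1678]
orientation: [-89.8, -0.1, -76.7]
force: [0.1, -0.1, -0.8]
opening: 0.0853
t: 48.85
ee_pos: [0.5624, -0.0481, 0.092]
orientation: [-90.2, 0.1, -76.7]
force: [0.4, 0.6, -0.6]
opening: 0.0853
t: 49.05
ee_pos: [0.5644, -0.0492, 0.0943]
orientation: [-89.9, -0.1, -76.7]
force: [-0.7, 0.4, 0.2]
opening: 0.0855
```

```bash
python3 -m creep '0 0 0 0;0 0 0 0;0 0 0 0;0 0 0 0;0 0 0 0' 1 60;python3 -m creep '0 0 0 0;0 0 0 0;0 0 0 0'; python3 -m creep '0 0 .1 0; 0 0 .25 0; 0 0 .4 0; 0 0 .45 0; 0 0 .45 0'; python3 -m creep '-.03 .15 0 0; -.08 .4 0 0; -.14 .65 0 0; -.16 .8 0 0; -.165 .85 0 0'; python3 -m creep '-.03 .15 0 0; -.08 .4 0 0; -.13 .65 0 0; -.16 .8 0 0; -.165 .85 0 0'
```

```text
t: 49.55
ee_pos: [0.5639, -0.0494, 0.0937]
orientation: [-90.0, -0.0, -76.7]
force: [0.7, -0.4, 2.2]
opening: 0.024
t: 49.85
ee_pos: [0.5639, -0.0494, 0.0937]
orientation: [-90.0, -0.0, -76.7]
force: [0.6, 0.6, 4.9]
opening: 0.0236
t: 50.35
ee_pos: [0.5632, -0.0492, 0.1603]
orientation: [-90.0, 0.0, -76.7]
force: [0.6, -0.7, -8.0]
opening: 0.0237
t: 50.85
ee_pos: [0.5357, 0.0808, 0.1585]
orientation: [-90.3, 0.2, -76.6]
force: [-0.1, -0.2, -8.4]
opening: 0.0237
t: 51.35
ee_pos: [0.5123, 0.2073, 0.1591]
orientation: [-90.2, 0.0, -76.6]
force: [0.5, -1.2, -8.6]
opening: 0.0236
```

```bash
python3 -m creep '0 0 0 0;0 0 -.1 0;0 0 -.2 0; 0 0 -.28 0; 0 0 -.3 0'; python3 -m creep '0 0 0 0; 0 0 0 0'; python3 -m creep '0 0 -.05 0;0 0 -.1 0; 0 0 -.14 0; 0 0 -.14 0;0 0 -.14 0'; python3 -m creep '0 0 -.006 0; 0 0 -.006 0;0 0 -.006 0'
```

```text
t: 51.85
ee_pos: [0.5133, 0.2042, 0.1139]
orientation: [-90.2, -0.0, -76.8]
force: [-0.7, 0.6, -8.1]
opening: 0.024
t: 52.05
ee_pos: [0.5148, 0.2054, 0.1161]
orientation: [-89.9, -0.0, -76.7]
force: [-0.8, 0.7, -8.2]
opening: 0.0239
t: 52.55
ee_pos: [0.5139, 0.2057, 0.0945]
orientation: [-90.0, -0.0, -76.7]
force: [-0.1, -0.0, -8.0]
opening: 0.0238
t: 52.85
ee_pos: [0.5142, 0.2057, 0.0941]
orientation: [-90.0, -0.0, -76.7]
force: [-1.0, 0.1, -8.2]
opening: 0.0237
```

```bash
python3 -m creep '0 0 -.006 0; 0 0 -.01 0;0 0 -.01 0'; python3 -m creep '0 0 -.002 0; 0 0 -.002 0'
```

```text
t: 53.15
ee_pos: [0.5142, 0.2057, 0.0928]
orientation: [-90.0, -0.0, -76.7]
force: [-1.0, 0.0, -5.4]
opening: 0.0236
t: 53.35
ee_pos: [0.5142, 0.2057, 0.0927]
orientation: [-90.0, -0.0, -76.7]
force: [-1.4, -1.7, -0.4]
opening: 0.0236
```

Touching down; release, rise, retreat toward the mat side, and check.

```bash
python3 -m creep '0 0 0 0;0 0 0 0;0 0 0 0;0 0 0 0;0 0 0 0' 0; python3 -m creep '0 0 .1 0;0 0 .3 0;0 0 .6 0;0 0 .9 0;0 0 .9 0'; python3 -m creep '0 -.25 0 0;0 -.5 0 0;0 -.75 0 0;0 -1 0 0';  python3 -m creep '-.1 -.25 .1 0;-.2 -.5 .2 0;-.3 -.75 .2 0;-.4 -1 .2 0;-.4 -1 .2 0'
python3 - <<'E'
from h import *
import pickle
d={}
for n in ('side','top'):
    d[n]=cam(n);cv2.imwrite(f'pics/{n}13.png',d[n][0])
pickle.dump(d,open('d13.pkl','wb'))
t=d['top'][0]; a=cv2.resize(t[195:295,150:250],(400,400),interpolation=cv2.INTER_CUBIC)
s=d['side'][0]; c=cv2.resize(s[130:230,220:320],(400,400),interpolation=cv2.INTER_CUBIC)
cv2.imwrite('pics/crop13.png',np.hstack([a,c]))
E
```

```text
t: 53.85
ee_pos: [0.5143, 0.2057, 0.0923]
orientation: [-90.0, -0.0, -76.7]
force: [0.2, -0.3, -0.2]
opening: 0.0856
t: 54.35
ee_pos: [0.5184, 0.2066, 0.2336]
orientation: [-89.2, -0.0, -76.7]
force: [0.5, 0.2, -0.4]
opening: 0.0856
t: 54.75
ee_pos: [0.5136, 0.0545, 0.2267]
orientation: [-90.0, 0.0, -76.7]
force: [0.1, -0.3, -0.2]
opening: 0.0853
t: 55.25
ee_pos: [0.4527, -0.098, 0.2568]
orientation: [-90.1, -0.1, -77.0]
force: [-0.5, 0.2, -0.9]
opening: 0.0854
```

View pics/top13.png

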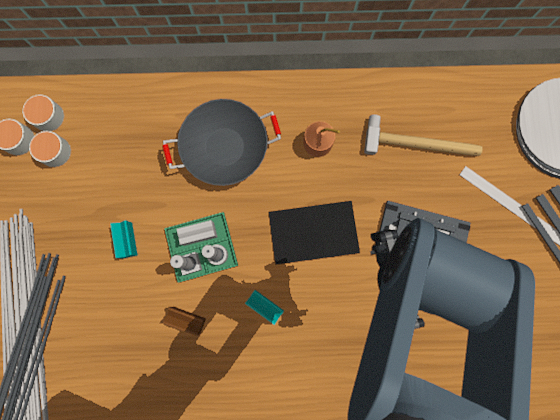

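View pics/crop13.png

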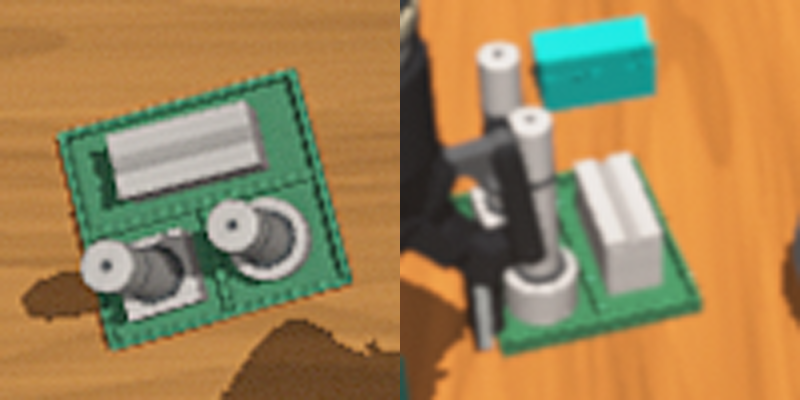

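```bash
python3 -m creep '0 0 0 0;0 0 0 0;0 0 0 0;0 0 0 0;0 0 0 0'
python3 - <<'E'
from h import *
import pickle
d=pickle.load(open('d13.pkl','rb'));A=np.array((150,195))-.375
f=lambda p,z:onplane(*d['top'][1:],np.array(p)/4+A,z).mean(0)[:2].round(4)
c=f([(106,136),(248,102),(265,163),(120,200)],.045);print('narrow',c)
th=np.radians(13.4);R=np.array([[np.cos(th),np.sin(th)],[-np.sin(th),np.cos(th)]]);print('in tray',R@(c-[.532,.2441]))
E
```

```text
t: 55.85
ee_pos: [0.4542, -0.0938, 0.2571]
orientation: [-90.0, 0.0, -76.6]
force: [-0.3, -0.9, 0.4]
opening: 0.0856
narrow [0.5611 0.248 ]
in tray [ 0.02921159 -0.00295004]
```

View pics/side13.png

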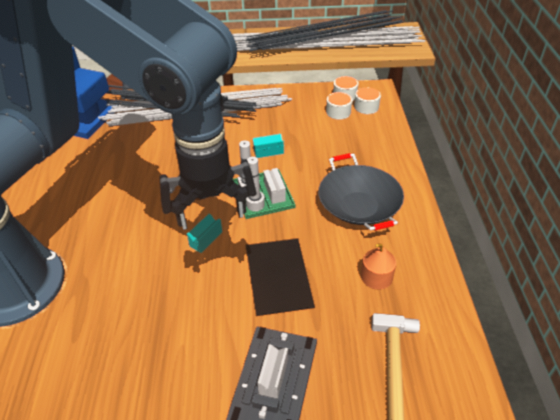

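All in place: the wide die is in the bolster (side view, around pixel (272,370)), both punches and the narrow die are in the tray, and the pan, hammer and oil can have not moved.

```bash
python3 -c "
from station import ctrl
print(ctrl.hand_in())"
```

```text
the job is handed in; nothing more can be done
None
```

The die change is done and handed in at about 56 s of the 141 s allowed; the hand-in gave no verdict.

I stood both punches on the mat and parked the narrow die on the bench. Then I seated the wide die in the bolster, laid the narrow die in the rear bay, and put each punch back in its own front bay.

Last checks from the camera images:
- **Wide die:** about 1–2 mm from the pocket centre and in line with the pocket. I measured this just after release; in the last side view it looks unchanged.
- **Narrow die:** at about (29, -3) mm in the tray frame, groove up, well within the limits.
- **Punches:** upright, with their tops at the same pixels in the top view as at the start.
- **Pan, hammer and oil can:** no visible movement in the top and side views.

No check failed. The estimates from the different cameras agreed to about 4 mm. The arm hid most of the bolster in the last top view, so I relied on the side view there.

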